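# Centre the weighing tray and tare the bench scale

## Robot

A 6-joint arm with a two-finger parallel gripper is mounted at the origin on the work surface. World frame = base frame: x ahead of the robot, y to its left, z up, the work surface at z = 0. Lengths are in m, angles in rad, forces in N, time in s.
With the tool pointing down it reaches from about 0.35 to 0.775 m from the base axis. Payload 7.3 kg.
Tool frame: the origin (TCP) lies at the very end of the fingers, on their centre line; the grasp point (between the pads) lies 19 mm behind it; z points along the fingers, x is the direction in which the jaws open and shut, and the axes are right-handed (so a half turn about z gives the same grasp; the last joint's range is limited). The gripper opens to 92 mm and grips with 3 to 60 N. Pads are 19 mm wide; open, the fingers measure 130 mm over their backs; the gripper's body (75 mm by 190 mm) begins 47 mm behind the grasp point.
Start: joints at [1.19, 0.342, 1.524, -0, 1.275, -0.146], TCP at [0.122, 0.511, 0.227] pointing down, gripper open.
Joint ranges: [-2.53, 2.53], [-0.77, 2.02], [0.04, 2.7], [-1, 4.14], [0.28, 2.66], [-3.11, 3.11]. Speed limits (rad/s): [2.57, 2.57, 3.14, 3.14, 3.14, 3.14].

## Interface

Orientations are given as [roll, pitch, yaw] about the fixed x, y, z axes, in that order (R = Rz(yaw) Ry(pitch) Rx(roll)).
In Python, from cell import observe, read_camera, camera_params, hand_in gives the robot as it stands.
- The arm moves only by the tool apply_moves, never from a script. Its argument "increments" is a list of rows, each an object with "grip": the opening, from 0 (shut) to 1 (fully open); "linear": the shift along the world's x, y, z in mm, a list of three; "turn": the turn, a rotation vector about the world's x, y, z in units of 6 degrees (1.0 is 6 degrees), a list of three. A call has 1 to 10 rows; each row is the pose to reach, as a shift and turn from the pose commanded when the call began; what a row does not reach only later rows make up. A row lasts 1/10 s, in which the tool goes at most 50 mm and 8.59 degrees, less where a joint would pass 70% of its speed; a pose out of reach is approached as far as the arm can. A call with a gripper value outside its range is refused whole. The fingers move at their own pace and stop on an object; "grip_force" is the grip in N (left out, the last holds). Time passes only in rows, so rows that repeat a pose let the fingers close. It gives the time, the measured TCP pose, the force and the opening at its end, in the units of the state.
- observe(): the state, without advancing time (a new reading comes with each control period).
- read_camera(name): name is "side" or "top" or "wrist"; returns the picture (420x560x3 uint8, red, green, blue); there is no depth.
- camera_params(name): a dict with "camera_matrix" (3x3 intrinsics, pixels), "k1" (the pictures are not rectified: a ray, as slopes to the right and down, at radius r is drawn at 1 + k1 r^2 times it, then the intrinsics apply), "world_to_cam" (4x4, takes a point from world to camera coordinates); the wrist camera has in their place "hand_eye" (4x4, takes a point from camera to tool coordinates, whose origin is the TCP and whose axes are the tool frame's). Camera axes: x right, y up, looking along -z (the intrinsics and any distortion apply to the point x, -y, -z); pixel columns grow to the right and rows downward; lengths in m; the calibration is good to about 2 mm. A picture is of the moment at which its call begins: read the wrist's pose just before it. camera_params takes no time and is no camera call.
- hand_in(): hands the job in, once; it reports no verdict.
The state is a dict: "time": time; "qpos": joint angles; "qvel": joint speeds; "joint_efforts": joint torques, N m; "tool_pos": TCP position; "tool_rot": TCP orientation; "contact_force": force on the tool from outside, world axes, zero at the start; "torque": the same for the moment, N m; "opening": finger opening in m.
Only numpy, scipy, OpenCV 4.12 (cv2) and the standard library are available. Lean on these libraries where they do the work, as an engineer would, in place of code of your own. Each camera call takes 0.05 s, during which the arm holds its last target.

## Task

The empty green weighing tray has been left askew on the bench scale, hanging out over its display. Slide it back along the pan, without lifting it, until it sits square in the middle of the pan; then leave it alone and, without touching it, press the blue tare key in until you feel it give, hold it down for a good second and release it. Use a firm fingertip's push, do not lean on the key or the scale, do not press the red or grey keys, and leave the things on the table around the scale where they are.

Things in the scene. Friction and masses are not known exactly. Their poses are not given: they have to be found in the camera images.
- pan_mid (a point): Middle of the upper face of the scale's pan, a flat rimless stainless plate 200 mm (x) by 240 mm (y), 6 mm thick, its top 80 mm above the table. x points from the scale's front (keys and display, the robot's side) to its back, y to the left as seen by someone facing its front, z up.
- scale: Heavy white and grey bench scale, 300 mm (x) by 250 mm (y), which does not move; origin on the table 50 mm in -x of pan_mid, same axes. In front of the pan a console slopes down to the front at 20 degrees, from 68 to 32 mm above the table, from 100 to 198 mm in -x of pan_mid. Display in its upper half, three keys in its lower half.
- tray_mid (a point): Centre (half-way up) of the loose green tray, an open box 170 (x) by 210 (y) by 45 mm high, walls and floor 4 mm, 0.25 to 0.5 kg, flat on the pan (this point 22.5 mm above it). Axes along its sides, as pan_mid's when square. At the start it lies 50 to 75 mm too far to the front, up to 25 mm to a side, up to 0.3 rad askew. It slides under 1 to 6 N.
- tare_face (a point): Middle of the outer face of the blue tare key, 30 mm (up the slope) by 44 mm wide, standing 2.5 mm out of the sloped console: the right-hand key as seen by someone facing the scale's front (its -y side). z points squarely out of the console (20 degrees from vertical, leaning to the front), x up the slope, y along the row of keys.
- key_tare (a joint): How far the blue key is pressed in (m): 0 at rest, hard stop at 0.0016. A stiff membrane: it starts to move at about 2 N, makes contact (the give that is felt) at 0.0010, about 6.5 N, and is on its stop at about 9 N; beyond 25 N is leaning on it and would spoil it. It springs back by itself.
- key_unit (a joint): How far the grey middle key, of the same size and stiffness, 70 mm in +y of the tare key, is pressed in (m). Leave it alone.
- key_power (a joint): How far the red left-hand key, of the same size and stiffness, 140 mm in +y of the tare key, is pressed in (m). Leave it alone.
- tray: The same green tray; origin at the centre of its underside, axes as tray_mid.
- sprayer: Bystander: clear spray bottle with blue trigger head, 74 mm across, 173 mm tall, standing on the table to the right of the scale (its -y side); origin at the centre of its underside.
- tub: Bystander: small round white tub of thread with a screw lid, 56 mm across, 60 mm tall, standing on the table close to the right of the scale; origin at the centre of its underside.
- scissors: Bystander: red-handled craft scissors, 165 mm long, lying flat (10 mm high) on the table to the left of the scale (its +y side); origin near the pivot, x towards the points.
- canes: Bystander: tied bundle of five peeled canes, about 420 mm long, 35 mm wide, 22 mm high, lying on the table to the left of the scale, beyond the scissors; origin at its middle underneath, x along the canes.

How it is judged:
By the outcome, as a careful person would: the job done as asked, in the order asked, and still so for the second after the job is handed in, with the robot touching nothing.
It also fails if it takes over 64 s, if anything falls off the work surface, if the arm or the gripper's body presses on something with over 40 N, if the wrist force passes 120 N, or if a joint passes its speed limit or range.

## Working session

There is one attempt and no reset: what is moved stays moved. The work goes in short steps, Python scripts to look and compute and a tool call to move; the robot and the scene stay as the last step left them, time stands still between calls to the robot, and variables do not carry over. Pictures are saved under pics/ and viewed, and the job is handed in when it is done.

Besides the shell and the picture viewer there is one more tool, called in YAML: its name, and indented under it one key for each argument. apply_moves: Moves the arm, as the interface text tells. Its arguments: {"type":"object","properties":{"increments":{"type":"array","items":{"type":"object","properties":{"grip":{"type":"number"},"linear":{"type":"array","items":{"type":"number"}},"turn":{"type":"array","items":{"type":"number"}}}}},"grip_force":{"type":"number"}},"required":["increments"]}

```bash
ls; mkdir -p pics; python3 - <<'E'
from cell import *
import cv2,numpy as np
s=observe()
print(s)
for n in("side","top"):
    im=read_camera(n); cv2.imwrite(f"pics/{n}0.png",im[:,:,::-1]); print(n,camera_params(n))
print(camera_params("wrist"))
E
```

```text
pics
{'time': 0.0, 'qpos': array([ 1.18998433e+00,  3.42703792e-01,  1.52502468e+00,  2.97333542e-05,
        1.27541524e+00, -1.46013609e-01]), 'qvel': array([ 0.00220973,  0.00022049,  0.00085249, -0.00114141,  0.00163762,
       -0.00124993]), 'joint_efforts': array([ 1.42017914e-03, -4.31245959e+01, -2.44210839e+01,  7.17996550e-02,
        5.60716668e-02, -1.13749738e-04]), 'tool_pos': array([0.12196009, 0.51021078, 0.22605213]), 'tool_rot': array([-3.14133885e+00,  1.53041610e-03,  1.33598945e+00]), 'contact_force': array([-0.56558973, -0.41997793,  0.19628184]), 'torque': array([-0.00351334, -0.05579721, -0.02104622]), 'opening': 0.09136549516292025}
side {'camera_matrix': array([[472.69182267,   0.        , 280.18762735],
       [  0.        , 472.69182267, 214.81965277],
       [  0.        ,   0.        ,   1.        ]]), 'k1': -0.1189391377446751, 'world_to_cam': array([[ 0.91134111, -0.41163109, -0.00415009, -0.5236506 ],
       [ 0.23822339,  0.5191452 ,  0.82081537, -0.25467042],
       [-0.33571863, -0.74903144,  0.57117852, -0.8887711 ],
       [ 0.        ,  0.      
[... 448 characters left out ...]
-1.24508960e-02,  9.90231352e-01,
        -1.52829656e+00],
       [ 0.00000000e+00,  0.00000000e+00,  0.00000000e+00,
         1.00000000e+00]])}
{'camera_matrix': array([[349.32028052,   0.        , 279.2215819 ],
       [  0.        , 349.32028052, 206.34161661],
       [  0.        ,   0.        ,   1.        ]]), 'k1': 0.02944470942152236, 'hand_eye': array([[ 9.99999796e-01,  5.74397470e-04, -2.80902091e-04,
         7.23986656e-05],
       [ 4.83411424e-04, -9.66716792e-01, -2.55848413e-01,
        -6.82318657e-02],
       [-4.18511450e-04,  2.55848225e-01, -9.66716872e-01,
        -1.58594014e-01],
       [ 0.00000000e+00,  0.00000000e+00,  0.00000000e+00,
         1.00000000e+00]])}
```

View pics/side0.png

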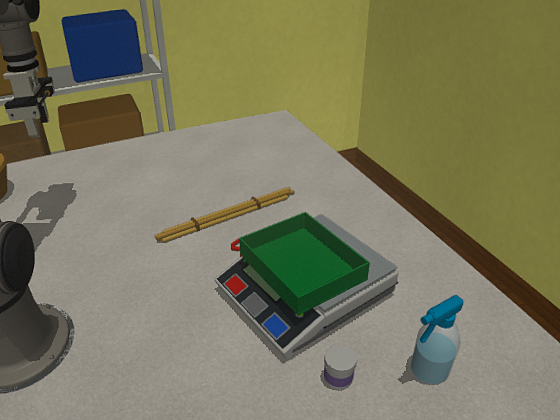

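View pics/top0.png

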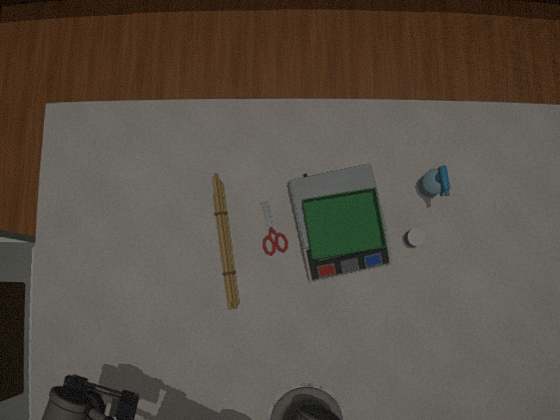

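```bash
cat > h.py <<'E'
import numpy as np, cv2
from cell import *
from scipy.spatial.transform import Rotation as Ro
def cam(n,s=None):
    p=camera_params(n)
    if n=="wrist":
        T=np.eye(4);T[:3,:3]=Ro.from_euler('xyz',s["tool_rot"]).as_matrix();T[:3,3]=s["tool_pos"]
        c2w=T@p["hand_eye"]
    else: c2w=np.linalg.inv(p["world_to_cam"])
    return p["camera_matrix"],p["k1"],c2w
def rays(c,px):
    K,k,c2w=c
    u=cv2.undistortPoints(np.array(px,float).reshape(-1,1,2),K,np.array([k,0,0,0,0.])).reshape(-1,2)
    d=np.c_[u[:,0],-u[:,1],-np.ones(len(u))]@c2w[:3,:3].T
    return c2w[:3,3],d
def onz(c,px,z):
    o,d=rays(c,px); return o+d*((z-o[2])/d[:,2])[:,None]
def proj(c,P):
    K,k,c2w=c; q=(np.atleast_2d(P)-c2w[:3,3])@c2w[:3,:3]
    u=np.c_[q[:,0]/-q[:,2],-q[:,1]/-q[:,2]]; r=(u**2).sum(1,keepdims=True)
    u=u*(1+k*r); return u*[K[0,0],K[1,1]]+[K[0,2],K[1,2]]
def quad(m):
    cs,_=cv2.findContours(m.astype(np.uint8),cv2.RETR_EXTERNAL,cv2.CHAIN_APPROX_NONE)
    c=max(cs,key=cv2.contourArea); return c,cv2.minAreaRect(c)
E
python3 - <<'E'
from h import *
im=cv2.imread("pics/top0.png"); c=cam("top")
cv2.imwrite("pics/topz.png",cv2.resize(im[150:290,270:410],None,fx=4,fy=4,interpolation=cv2.INTER_CUBIC))
h=cv2.cvtColor(im,cv2.COLOR_BGR2HSV)
g=(h[...,0]>50)&(h[...,0]<75)&(h[...,1]>120)
ct,r=quad(g); print(r); b=cv2.boxPoints(r); print(b, onz(c,b,.125))
E
```

```text
((343.46820068359375, 223.7281494140625), (60.30796432495117, 74.29241943359375), 79.50852966308594)
[[301.45227 200.8422 ]
 [374.5027  187.31436]
 [385.48413 246.6141 ]
 [312.43372 260.14194]] [[ 0.63916031  0.01570249  0.125     ]
 [ 0.67798876 -0.18977711  0.125     ]
 [ 0.51134867 -0.21703779  0.125     ]
 [ 0.47431529 -0.01413714  0.125     ]]
```

View pics/topz.png

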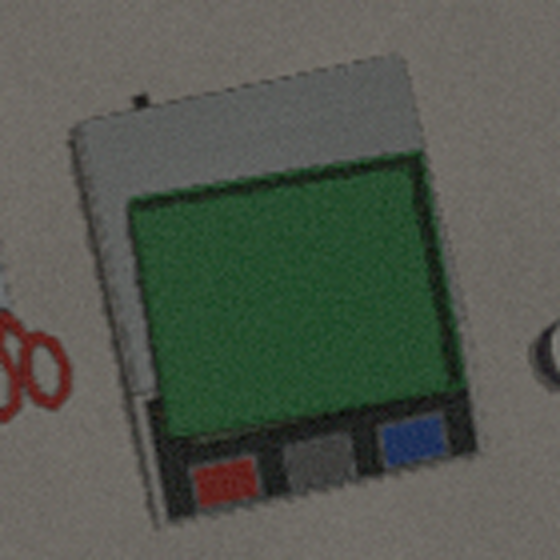

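apply_moves:
  increments:
    - {"grip":0,"linear":[25,-35,15],"turn":[0,0,0.3]}
    - {"grip":0,"linear":[50,-70,30],"turn":[0,0,0.6]}
    - {"grip":0,"linear":[75,-105,45],"turn":[0,0,0.9]}
    - {"grip":0,"linear":[100,-140,60],"turn":[0,0,1.2]}
    - {"grip":0,"linear":[125,-175,75],"turn":[0,0,1.5]}
    - {"grip":0,"linear":[150,-210,90],"turn":[0,0,1.8]}
    - {"grip":0,"linear":[175,-245,105],"turn":[0,0,2.1]}
    - {"grip":0,"linear":[205,-280,120],"turn":[0,0,2.4]}
    - {"grip":0,"linear":[230,-310,130],"turn":[0,0,2.7]}
    - {"grip":0,"linear":[260,-350,150],"turn":[0,0,3.0]}

```text
time: 1.1
tool_pos: [0.3801, 0.1621, 0.375]
tool_rot: [-3.14, -0.0, 1.652]
contact_force: [0.2, 1.3, -0.0]
opening: 0.0164
```

apply_moves:
  increments:
    - {"grip":0,"linear":[30,-40,0],"turn":[0,0,0.2]}
    - {"grip":0,"linear":[60,-80,0],"turn":[0,0,0.4]}
    - {"grip":0,"linear":[90,-120,0],"turn":[0,0,0.6]}
    - {"grip":0,"linear":[120,-160,0],"turn":[0,0,0.8]}
    - {"grip":0,"linear":[150,-200,0],"turn":[0,0,1.0]}
    - {"grip":0,"linear":[175,-235,0],"turn":[0,0,1.1]}
    - {"grip":0,"linear":[190,-260,0],"turn":[0,0,1.2]}
    - {"grip":0,"linear":[200,-270,0],"turn":[0,0,1.2]}
    - {"grip":0,"linear":[200,-270,0],"turn":[0,0,1.2]}
    - {"grip":0,"linear":[200,-270,0],"turn":[0,0,1.2]}

```text
time: 2.1
tool_pos: [0.5797, -0.1062, 0.3747]
tool_rot: [-3.14, -0.001, 1.776]
contact_force: [0.3, -0.0, 0.8]
opening: 0.0003
```

```bash
python3 - <<'E'
from h import *
s=observe(); im=read_camera("wrist"); cv2.imwrite("pics/w1.png",im[:,:,::-1])
np.save("w1.npy",np.r_[s["tool_pos"],s["tool_rot"]]); print(s["time"],s["tool_pos"],s["tool_rot"],s["contact_force"])
E
```

```text
2.1 [ 0.57966494 -0.10619022  0.374729  ] [-3.14045632e+00 -1.02276629e-03  1.77570275e+00] [ 0.26140542 -0.00904022  0.84844313]
```

View pics/w1.png

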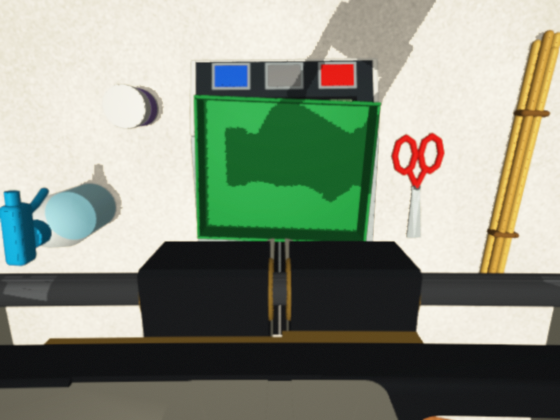

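apply_moves:
  increments:
    - {"grip":0,"linear":[40,8,0],"turn":[0,0,0]}
    - {"grip":0,"linear":[80,16,0],"turn":[0,0,0]}
    - {"grip":0,"linear":[110,22,0],"turn":[0,0,0]}
    - {"grip":0,"linear":[120,24,0],"turn":[0,0,0]}
    - {"grip":0,"linear":[120,24,0],"turn":[0,0,0]}
    - {"grip":0,"linear":[120,24,0],"turn":[0,0,0]}

```text
time: 2.75
tool_pos: [0.6995, -0.0817, 0.3756]
tool_rot: [-3.141, -0.0, 1.777]
contact_force: [-0.1, -0.4, 0.1]
opening: 0.0003
```

```bash
python3 - <<'E'
from h import *
s=observe(); im=read_camera("wrist"); cv2.imwrite("pics/w2.png",im[:,:,::-1])
np.save("w2.npy",np.r_[s["tool_pos"],s["tool_rot"]]); print(s["time"],s["tool_pos"],s["tool_rot"],s["contact_force"])
for n,y0,y1,x0,x1 in (("w1",50,245,180,400),("w2",0,250,150,400)):
    i=cv2.imread(f"pics/{n}.png"); cv2.imwrite(f"pics/{n}z.png",cv2.resize(i[y0:y1,x0:x1],None,fx=2.4,fy=2.4,interpolation=cv2.INTER_CUBIC))
E
```

```text
2.75 [ 0.69946848 -0.081691    0.37561612] [-3.14146293e+00 -3.43189242e-05  1.77691301e+00] [-0.14964557 -0.43161552  0.09807242]
```

View pics/w2z.png

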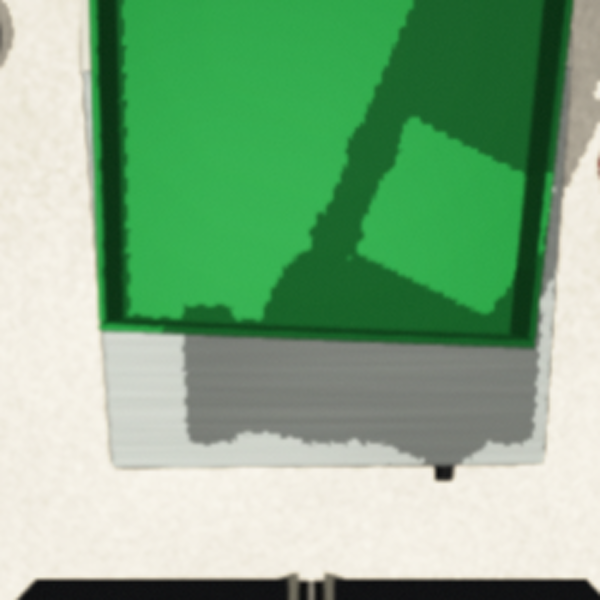

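View pics/w1z.png

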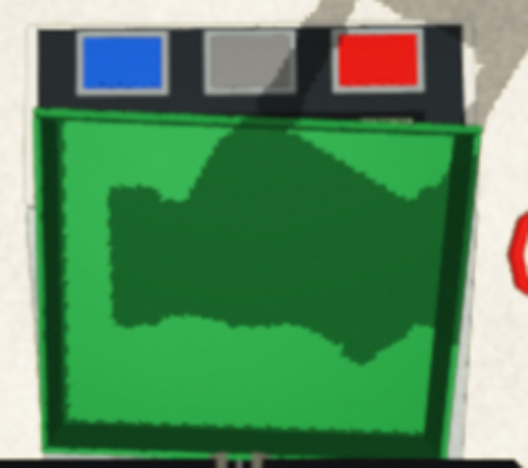

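```bash
cat >> h.py <<'E'
def wp(n):
    v=np.load(n+".npy"); return cam("wrist",dict(tool_pos=v[:3],tool_rot=v[3:]))
def keyc(im,c,z):
    h=cv2.cvtColor(im,cv2.COLOR_BGR2HSV); o={}
    H,S,V=h[...,0].astype(int),h[...,1],h[...,2]
    ms={"blue":(abs(H-110)<12)&(S>150),"red":((H<6)|(H>174))&(S>150)}
    return ms
E
python3 - <<'E'
from h import *
im=cv2.imread("pics/w1.png"); c1=wp("w1"); c2=wp("w2")
ms=keyc(im,c1,0)
K={}
for n,(a,b,x0,x1) in {"blue":(55,95,205,255),"red":(55,95,315,362)}.items():
    m=np.zeros(im.shape[:2],bool); m[a:b,x0:x1]=ms[n][a:b,x0:x1]
    ct,r=quad(m); K[n]=r[0]; print(n,r,m.sum())
for z in (.040,.045): 
    P=onz(c1,[K["blue"],K["red"]],z); d=P[1]-P[0]; print(z,P[:,:2].round(4),np.hypot(*d[:2]),"yaw",np.arctan2(d[1],d[0])-np.pi/2)
# pan rear corners
P=onz(c2,np.array([[113,466.5],[545,463]])/2.4+[150,0],.08); d=P[1]-P[0]; print("rear pan",P,np.hypot(*d[:2]),np.arctan2(d[1],d[0])-np.pi/2)
# console front corners z .032
P=onz(c1,np.array([[38,27],[462,25]])/2.4+[180,50],.032); d=P[1]-P[0]; print("console front",P,np.hypot(*d[:2]),np.arctan2(d[1],d[0])-np.pi/2)
f=onz(c1,np.array([[36,110],[481,128]])/2.4+[180,50],.125)
r=onz(c2,np.array([[102,329],[534,347]])/2.4+[150,0],.125)
print("tray f",f,"r",r, np.hypot(*(f[0]-f[1])[:2]),np.hypot(*(r[0]-r[1])[:2]),np.hypot(*(r[0]-f[0])[:2]),(f.mean(0)+r.mean(0))/2)
for d in (f[1]-f[0],r[1]-r[0]): print(np.arctan2(d[1],d[0])-np.pi/2)
for d in r-f: print(np.arctan2(d[1],d[0]))
E
```

```text
blue ((230.5, 76.0), (20.0, 31.0), 90.0) 660
red ((337.0, 74.5), (21.0, 32.0), 90.0) 678
0.04 [[ 0.4786 -0.1926]
 [ 0.4482 -0.0549]] 0.14095598295243822 yaw 0.21747162655524033
0.045 [[ 0.479  -0.1918]
 [ 0.4489 -0.0556]] 0.13952756739197955 yaw 0.21747162655524033
rear pan [[ 0.75655812 -0.18132997  0.08      ]
 [ 0.70579128  0.05255551  0.08      ]] 0.23933175216683888 0.21374291358712472
console front [[ 0.46950814 -0.24176754  0.032     ]
 [ 0.42085635 -0.01202285  0.032     ]] 0.2348395545839084 0.20868163612298063
tray f [[ 0.51303887 -0.21522739  0.125     ]
 [ 0.4789574  -0.01128692  0.125     ]] r [[ 0.67852337 -0.18768699  0.125     ]
 [ 0.64455027  0.01693569  0.125     ]] 0.20676862472630486 0.2074237520838882 0.16776052347162362 [ 0.57876748 -0.0993164   0.125     ]
0.16558467111790498
0.16452723875470054
0.1649114152271505
0.16881162868134272
```

apply_moves:
  increments:
    - {"grip":1,"linear":[-40,-7,-10],"turn":[0,0,0.1]}
    - {"grip":1,"linear":[-80,-14,-30],"turn":[0,0,0.1]}
    - {"grip":1,"linear":[-120,-21,-60],"turn":[0,0,0.1]}
    - {"grip":1,"linear":[-160,-28,-90],"turn":[0,0,0.1]}
    - {"grip":1,"linear":[-195,-34,-120],"turn":[0,0,0.1]}
    - {"grip":1,"linear":[-220,-38,-150],"turn":[0,0,0.1]}
    - {"grip":1,"linear":[-227,-39,-180],"turn":[0,0,0.1]}
    - {"grip":1,"linear":[-227,-39,-210],"turn":[0,0,0.1]}
    - {"grip":1,"linear":[-227,-39,-215],"turn":[0,0,0.1]}
    - {"grip":1,"linear":[-227,-39,-215],"turn":[0,0,0.1]}

```text
time: 3.8
tool_pos: [0.4724, -0.1214, 0.1609]
tool_rot: [-3.142, -0.0, 1.786]
contact_force: [-0.4, -0.8, -0.3]
opening: 0.0757
```

```bash
python3 - <<'E'
from h import *
s=observe(); im=read_camera("wrist"); cv2.imwrite("pics/w3.png",im[:,:,::-1])
np.save("w3.npy",np.r_[s["tool_pos"],s["tool_rot"]]); print(s["time"],s["tool_pos"],s["tool_rot"],s["contact_force"])
pm=np.array([.6335,-.0856]);ex=np.array([np.cos(.214),np.sin(.214)]);ey=np.array([-ex[1],ex[0]])
d=s["tool_pos"][:2]-pm; print(d@ex,d@ey)
E
```

```text
3.8 [ 0.47236972 -0.12142482  0.16092505] [-3.14157048e+00 -9.53234195e-05  1.78598834e+00] [-0.43781609 -0.80990766 -0.32636387]
-0.16506291051305225 -0.0007883315979122091
```

View pics/w3.png

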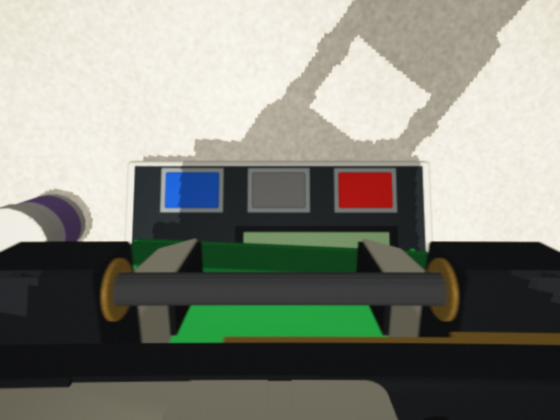

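```bash
python3 - <<'E'
from h import *
c=wp("w3")
f=np.array([[.5130,-.2152],[.4790,-.0113]]); 
mid=f.mean(0)
for z in (.08,.125): print(z,proj(c,np.c_[[f[0],mid,f[1]],[z]*3]).round(1))
print(proj(c,[[.4724,-.1214,.161]]))
im=cv2.imread("pics/w3.png"); print(im[225:300:3,285].tolist())
E
```

```text
0.08 [[140.7 239.1]
 [283.3 245.5]
 [424.5 252.3]]
0.125 [[111.7 265.3]
 [284.2 272.6]
 [454.8 280.8]]
[[279.44589644 258.37874149]]
[[34, 33, 30], [22, 21, 20], [46, 61, 51], [104, 148, 120], [104, 148, 121], [104, 148, 121], [97, 141, 113], [31, 73, 19], [25, 65, 15], [26, 65, 16], [26, 65, 15], [26, 65, 16], [27, 64, 15], [27, 64, 16], [27, 65, 15], [29, 69, 17], [41, 44, 39], [50, 50, 49], [55, 56, 56], [55, 56, 54], [59, 59, 59], [62, 62, 61], [61, 62, 61], [61, 62, 61], [60, 61, 60]]
```

apply_moves:
  increments:
    - {"grip":1,"linear":[0,0,-20]}
    - {"grip":1,"linear":[0,0,-40]}
    - {"grip":1,"linear":[0,0,-60]}
    - {"grip":1,"linear":[0,0,-69]}
    - {"grip":1,"linear":[0,0,-69]}
    - {"grip":1,"linear":[0,0,-69]}

```text
schema error: expected keys grip, linear, turn
```

apply_moves:
  increments:
    - {"grip":1,"linear":[4.9,1.1,0]}
    - {"grip":1,"linear":[9.8,2.1,0]}
    - {"grip":1,"linear":[14.7,3.2,0]}
    - {"grip":1,"linear":[19.5,4.2,0]}
    - {"grip":1,"linear":[24.4,5.3,0]}
    - {"grip":1,"linear":[29.3,6.4,0]}

```text
schema error: expected keys grip, linear, turn
```

```bash
python3 - <<'E'
from h import *
s=observe(); print(s["time"],s["tool_pos"],s["contact_force"],s["torque"],s["opening"])
for n in ("side","wrist"):
    s=observe(); im=read_camera(n); cv2.imwrite(f"pics/{n}4.png",im[:,:,::-1])
E
```

```text
3.85 [ 0.473259   -0.12166619  0.16172417] [-0.11337307 -0.00751654  0.26995609] [ 0.00210083 -0.01292279 -0.02352525] 0.0797260766189621
```

View pics/side4.png

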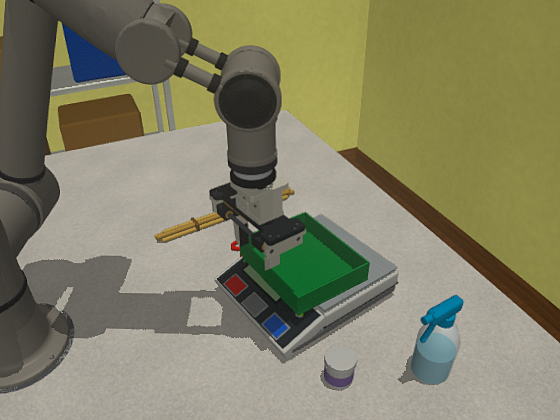

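View pics/wrist4.png

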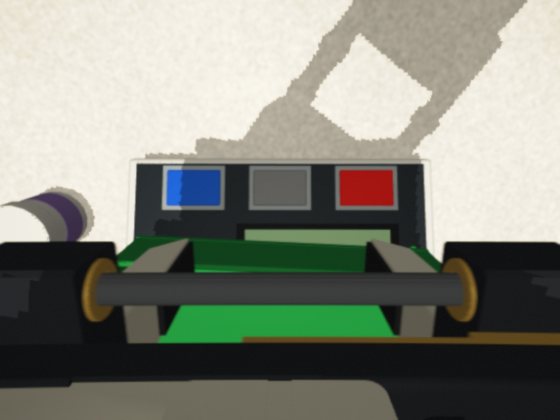

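The moves were refused because each row needs a turn. Nothing moved, and both pictures match the previous ones. I'm resending them, with the descent first.

apply_moves:
  increments:
    - {"grip":1,"linear":[0,0,-20],"turn":[0,0,0]}
    - {"grip":1,"linear":[0,0,-40],"turn":[0,0,0]}
    - {"grip":1,"linear":[0,0,-60],"turn":[0,0,0]}
    - {"grip":1,"linear":[0,0,-69],"turn":[0,0,0]}
    - {"grip":1,"linear":[0,0,-69],"turn":[0,0,0]}
    - {"grip":1,"linear":[0,0,-69],"turn":[0,0,0]}

```text
time: 4.55
tool_pos: [0.4737, -0.1218, 0.0923]
tool_rot: [3.14, 0.001, 1.786]
contact_force: [-0.0, 0.4, 0.7]
opening: 0.0917
```

apply_moves:
  increments:
    - {"grip":1,"linear":[4.9,1.1,0],"turn":[0,0,0]}
    - {"grip":1,"linear":[9.8,2.1,0],"turn":[0,0,0]}
    - {"grip":1,"linear":[14.7,3.2,0],"turn":[0,0,0]}
    - {"grip":1,"linear":[19.5,4.2,0],"turn":[0,0,0]}
    - {"grip":1,"linear":[24.4,5.3,0],"turn":[0,0,0]}
    - {"grip":1,"linear":[29.3,6.4,0],"turn":[0,0,0]}

```text
time: 5.15
tool_pos: [0.5025, -0.1149, 0.0913]
tool_rot: [-3.141, -0.0, 1.787]
contact_force: [-1.8, -0.4, 1.6]
opening: 0.0911
```

```bash
python3 - <<'E'
from h import *
s=observe(); print(s["time"],s["tool_pos"],s["contact_force"],s["torque"],s["opening"])
for n in ("side","wrist"):
    s=observe(); im=read_camera(n); cv2.imwrite(f"pics/{n}5.png",im[:,:,::-1])
np.save("wrist5.npy",np.r_[s["tool_pos"],s["tool_rot"]])
E
```

```text
5.15 [ 0.50251833 -0.1149267   0.09130272] [-1.84343933 -0.41953156  1.57187113] [-0.05468967  0.31711694  0.00105278] 0.09114973428952519
```

View pics/side5.png

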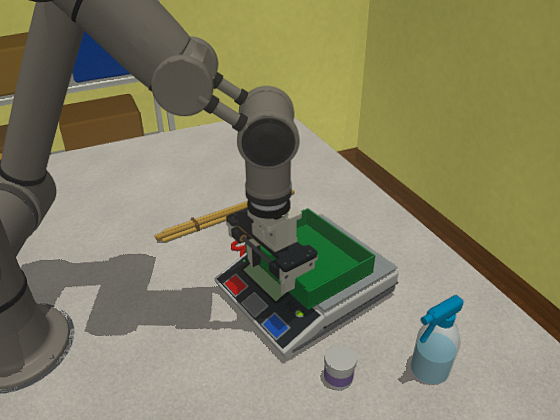

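View pics/wrist5.png

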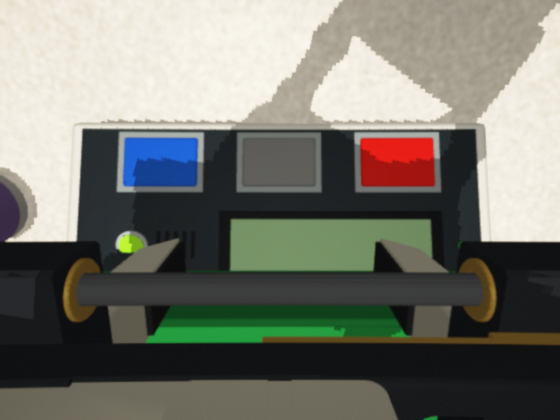

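apply_moves:
  increments:
    - {"grip":1,"linear":[4.9,1.1,0],"turn":[0,0,0]}
    - {"grip":1,"linear":[9.8,2.1,0],"turn":[0,0,0]}
    - {"grip":1,"linear":[14.7,3.2,0],"turn":[0,0,0]}
    - {"grip":1,"linear":[19.5,4.2,0],"turn":[0,0,0]}
    - {"grip":1,"linear":[24.4,5.3,0],"turn":[0,0,0]}
    - {"grip":1,"linear":[29.3,6.4,0],"turn":[0,0,0]}
    - {"grip":1,"linear":[32.2,7.0,0],"turn":[0,0,0]}
    - {"grip":1,"linear":[34.2,7.5,0],"turn":[0,0,0]}
    - {"grip":1,"linear":[34.2,7.5,0],"turn":[0,0,0]}

```text
time: 6.15
tool_pos: [0.5369, -0.1076, 0.0914]
tool_rot: [3.141, 0.0, 1.786]
contact_force: [-0.5, -0.5, 0.3]
opening: 0.092
```

```bash
python3 - <<'E'
from h import *
s=observe(); print(s["time"],s["tool_pos"],s["tool_rot"],s["contact_force"],s["torque"],s["opening"])
pm=np.array([.6335,-.0856]);ex=np.array([np.cos(.214),np.sin(.214)]);ey=np.array([-ex[1],ex[0]])
d=s["tool_pos"][:2]-pm; print(d@ex,d@ey)
E
```

```text
6.15 [ 0.53689329 -0.1075735   0.09137115] [3.14099515e+00 8.59999142e-05 1.78639525e+00] [-0.5085654  -0.45900663  0.3266936 ] [ 0.00526896  0.02540771 -0.01501257] 0.09199918833746223
-0.09906955937007735 -0.0009558685214613241
```

apply_moves:
  increments:
    - {"grip":1,"linear":[-7,-1.5,0],"turn":[0,0,0]}
    - {"grip":1,"linear":[-14.7,-3.2,0],"turn":[0,0,0]}
    - {"grip":1,"linear":[-14.7,-3.2,30],"turn":[0,0,0]}
    - {"grip":1,"linear":[-14.7,-3.2,75],"turn":[0,0,0]}
    - {"grip":1,"linear":[0,0,120],"turn":[0,0,0]}
    - {"grip":1,"linear":[20,4,165],"turn":[0,0,0]}
    - {"grip":1,"linear":[40,8,210],"turn":[0,0,0]}
    - {"grip":1,"linear":[60,13,250],"turn":[0,0,0]}
    - {"grip":1,"linear":[80,18,290],"turn":[0,0,0]}
    - {"grip":1,"linear":[100,22,320],"turn":[0,0,0]}

```text
time: 7.15
tool_pos: [0.6364, -0.0856, 0.4147]
tool_rot: [3.138, 0.001, 1.786]
contact_force: [1.1, -0.6, 0.3]
opening: 0.092
```

apply_moves:
  increments:
    - {"grip":1,"linear":[16,4,9],"turn":[0,0,0]}
    - {"grip":1,"linear":[16,4,9],"turn":[0,0,0]}
    - {"grip":1,"linear":[16,4,9],"turn":[0,0,0]}

```text
time: 7.45
tool_pos: [0.652, -0.0819, 0.4189]
tool_rot: [-3.14, -0.001, 1.786]
contact_force: [0.8, -0.1, -0.3]
opening: 0.0921
```

```bash
cat > look.py <<'E'
from h import *
import sys
n=sys.argv[1]
s=observe(); im=read_camera("wrist"); cv2.imwrite(f"pics/{n}.png",im[:,:,::-1])
np.save(n+".npy",np.r_[s["tool_pos"],s["tool_rot"]]); print(s["time"],s["tool_pos"],s["tool_rot"],s["contact_force"])
E
python3 look.py w6; python3 -c "
import cv2
i=cv2.imread('pics/w6.png'); cv2.imwrite('pics/w6z.png',cv2.resize(i[40:250,170:400],None,fx=2.8,fy=2.8,interpolation=cv2.INTER_CUBIC))"
```

```text
7.45 [ 0.65197586 -0.08192467  0.41894913] [-3.13950453e+00 -9.05513240e-04  1.78618910e+00] [ 0.75262832 -0.05142982 -0.27388619]
```

View pics/w6z.png

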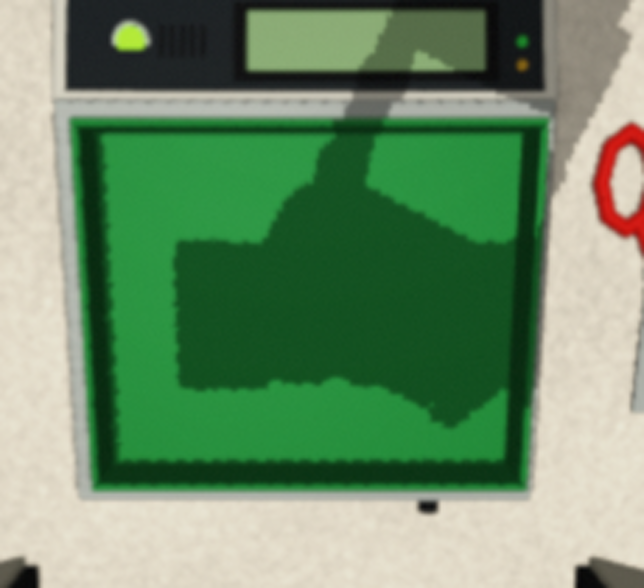

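```bash
cat > meas.py <<'E'
from h import *
import sys
pm=np.array([.6335,-.0856]);ex=np.array([np.cos(.214),np.sin(.214)]);ey=np.array([-ex[1],ex[0]])
loc=lambda P:np.c_[(P[:,:2]-pm)@ex,(P[:,:2]-pm)@ey]*1000
def tray(n):
    im=cv2.imread(f"pics/{n}.png"); c=wp(n)
    h=cv2.cvtColor(im,cv2.COLOR_BGR2HSV); g=(abs(h[...,0].astype(int)-63)<14)&(h[...,1]>130)
    g=cv2.morphologyEx(g.astype(np.uint8),cv2.MORPH_OPEN,np.ones((5,5)))
    ct,_=quad(g); P=loc(onz(c,ct.reshape(-1,2).astype(float),.125))
    r=cv2.minAreaRect(P.astype(np.float32)); print("minrect",r)
    lo,hi=P.min(0),P.max(0); E={}
    for nm,ax,v in (("f",0,lo[0]),("b",0,hi[0]),("r",1,lo[1]),("l",1,hi[1])):
        o=1-ax; m=(abs(P[:,ax]-v)<9)&(P[:,o]>lo[o]+25)&(P[:,o]<hi[o]-25)
        q=P[m]; k=np.polyfit(q[:,o],q[:,ax],1); res=abs(q[:,ax]-np.polyval(k,q[:,o])); q=q[res<np.median(res)*3+.1]; k=np.polyfit(q[:,o],q[:,ax],1)
        print(nm,"at",np.polyval(k,P[:,o].mean()).round(2),"slope",k[0].round(4),len(q))
    return c
if __name__=="__main__": tray(sys.argv[1])
E
python3 - <<'E'
from meas import *
c=tray("w6")
px=lambda a:np.array(a)/2.8+[170-.32,40-.32]
print("tray",loc(onz(c,px([[70,118],[548,119],[96,489],[522,490]]),.125)))
print("pan",loc(onz(c,px([[55,100],[82,497],[528,497]]),.08)))
E
```

```text
minrect ((-2.766693115234375, 1.4890594482421875), (166.51931762695312, 208.27149963378906), 0.02886865846812725)
f at -85.98 slope -0.001 130
b at 80.49 slope -0.0005 118
r at -102.03 slope 0.0016 91
l at 104.44 slope -0.0075 91
tray [[ -87.0241685  -103.10937185]
 [ -86.82106259  105.03630013]
 [  80.97930145 -101.19232863]
 [  81.38105258  103.62974266]]
pan [[ -98.80044039 -119.87663273]
 [  98.31483169 -118.80301438]
 [  98.20585778  117.3912917 ]]
```

apply_moves:
  increments:
    - {"grip":1,"linear":[-30,-7,-30],"turn":[0,0,0]}
    - {"grip":1,"linear":[-65,-14,-60],"turn":[0,0,0]}
    - {"grip":1,"linear":[-100,-21,-90],"turn":[0,0,0]}
    - {"grip":1,"linear":[-125,-27,-130],"turn":[0,0,0]}
    - {"grip":1,"linear":[-131,-28,-175],"turn":[0,0,0]}
    - {"grip":1,"linear":[-131,-28,-220],"turn":[0,0,0]}
    - {"grip":1,"linear":[-131,-28,-260],"turn":[0,0,0]}
    - {"grip":1,"linear":[-131,-28,-300],"turn":[0,0,0]}
    - {"grip":1,"linear":[-131,-28,-327],"turn":[0,0,0]}
    - {"grip":1,"linear":[-131,-28,-327],"turn":[0,0,0]}

```text
time: 8.5
tool_pos: [0.5171, -0.1086, 0.0897]
tool_rot: [-3.134, -0.005, 1.786]
contact_force: [-0.1, 0.1, -0.2]
opening: 0.0917
```

apply_moves:
  increments:
    - {"grip":1,"linear":[0,0,0],"turn":[0,0,0]}

```text
time: 8.6
tool_pos: [0.5206, -0.1097, 0.0938]
tool_rot: [-3.141, -0.0, 1.786]
contact_force: [0.2, -0.6, 0.5]
opening: 0.092
```

```bash
cat > st.py <<'E'
from meas import *
s=observe(); print(s["time"],s["tool_pos"].round(4),s["tool_rot"].round(4),s["contact_force"].round(2),s["torque"].round(2),loc(s["tool_pos"][None]).round(1))
E
python3 st.py
```

```text
8.6 [ 0.5206 -0.1097  0.0938] [-3.1411e+00 -4.0000e-04  1.7859e+00] [ 0.17 -0.56  0.51] [ 0.05 -0.01 -0.03] [[-115.4    0.5]]
```

apply_moves:
  increments:
    - {"grip":1,"linear":[4,0.9,-1],"turn":[0,0,0]}
    - {"grip":1,"linear":[7,1.5,-1],"turn":[0,0,0]}
    - {"grip":1,"linear":[10,2.1,-1],"turn":[0,0,0]}
    - {"grip":1,"linear":[12.5,2.7,-1],"turn":[0,0,0]}
    - {"grip":1,"linear":[14.5,3.1,-1],"turn":[0,0,0]}
    - {"grip":1,"linear":[16,3.4,-1],"turn":[0,0,0]}
    - {"grip":1,"linear":[17.5,3.8,-1],"turn":[0,0,0]}
    - {"grip":1,"linear":[18.8,4.1,-1],"turn":[0,0,0]}
    - {"grip":1,"linear":[18.8,4.1,-1],"turn":[0,0,0]}
    - {"grip":1,"linear":[18.8,4.1,-1],"turn":[0,0,0]}

```text
time: 9.6
tool_pos: [0.5403, -0.1055, 0.0922]
tool_rot: [3.141, -0.0, 1.786]
contact_force: [-1.0, -0.6, 0.5]
opening: 0.0921
```

```bash
python3 st.py
```

```text
9.6 [ 0.5403 -0.1055  0.0922] [ 3.1415e+00 -2.0000e-04  1.7863e+00] [-0.95 -0.62  0.5 ] [ 0.05  0.13 -0.01] [[-95.3   0.4]]
```

apply_moves:
  increments:
    - {"grip":1,"linear":[-7,-1.5,0],"turn":[0,0,0]}
    - {"grip":1,"linear":[-14.7,-3.2,0],"turn":[0,0,0]}
    - {"grip":1,"linear":[-14.7,-3.2,30],"turn":[0,0,0]}
    - {"grip":1,"linear":[-14.7,-3.2,75],"turn":[0,0,0]}
    - {"grip":0.5,"linear":[0,0,120],"turn":[0,0,0]}
    - {"grip":0,"linear":[20,4,165],"turn":[0,0,0]}
    - {"grip":0,"linear":[40,8,210],"turn":[0,0,0]}
    - {"grip":0,"linear":[60,13,250],"turn":[0,0,0]}
    - {"grip":0,"linear":[80,18,290],"turn":[0,0,0]}
    - {"grip":0,"linear":[100,22,325],"turn":[0,0,0]}

```text
time: 10.6
tool_pos: [0.6402, -0.0833, 0.42]
tool_rot: [3.139, 0.001, 1.786]
contact_force: [1.6, -0.5, 0.5]
opening: 0.0485
```

apply_moves:
  increments:
    - {"grip":0,"linear":[13,3,3],"turn":[0,0,0]}
    - {"grip":0,"linear":[13,3,3],"turn":[0,0,0]}
    - {"grip":0,"linear":[13,3,3],"turn":[0,0,0]}
    - {"grip":0,"linear":[13,3,3],"turn":[0,0,0]}

```text
time: 11.0
tool_pos: [0.6524, -0.0808, 0.4194]
tool_rot: [-3.139, -0.001, 1.786]
contact_force: [0.1, 0.7, 1.0]
opening: 0.0165
```

```bash
python3 look.py w7; python3 meas.py w7; python3 -c "
import cv2
i=cv2.imread('pics/w7.png'); cv2.imwrite('pics/w7z.png',cv2.resize(i[40:250,170:400],None,fx=2.8,fy=2.8,interpolation=cv2.INTER_CUBIC))"
```

```text
11.0 [ 0.65239683 -0.08083713  0.41936973] [-3.13945261e+00 -1.02690150e-03  1.78582195e+00] [0.08754651 0.67013537 1.0183447 ]
minrect ((1.6915740966796875, 1.2944107055664062), (208.12147521972656, 167.39837646484375), 89.93792724609375)
f at -81.93 slope -0.0006 130
b at 84.05 slope -0.0001 111
r at -101.91 slope 0.0046 91
l at 104.37 slope -0.0049 92
```

View pics/w7z.png

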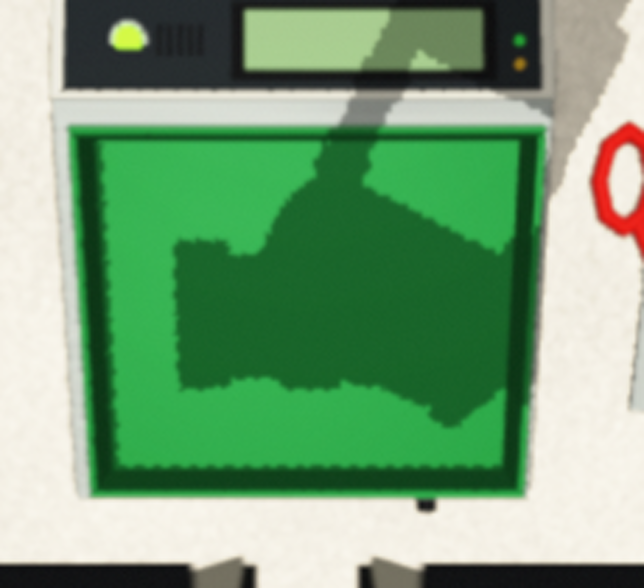

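```bash
python3 - <<'E'
from meas import *
c=wp("w7")
px=lambda a:np.array(a)/2.8+[170-.32,40-.32]
print("tray",loc(onz(c,px([[68,126],[545,126],[93,496],[522,495]]),.125)))
print("panfl",loc(onz(c,px([[53,100]]),.08)))
im=cv2.imread("pics/w7.png"); c6=wp("w6")
# profile along left margin, right margin rows
for r in (150,190): print(r,im[r,185:210].tolist(), im[r,352:372].tolist())
E
```

```text
tray [[ -83.18479153 -103.24107651]
 [ -83.32429152  105.07510899]
 [  85.19417461 -101.92618146]
 [  84.67841985  104.8549712 ]]
panfl [[ -98.25481005 -119.86725255]]
150 [[234, 244, 247], [234, 243, 247], [231, 242, 245], [230, 241, 244], [231, 241, 245], [232, 243, 246], [230, 240, 244], [209, 226, 229], [191, 203, 203], [200, 209, 206], [208, 217, 213], [203, 213, 207], [173, 194, 174], [117, 171, 109], [76, 159, 55], [56, 132, 34], [34, 83, 19], [23, 58, 12], [22, 55, 13], [22, 54, 12], [23, 56, 14], [26, 62, 14], [35, 83, 20], [45, 108, 27], [63, 144, 40]] [[29, 70, 17], [24, 57, 14], [22, 54, 13], [23, 55, 14], [22, 54, 13], [25, 58, 14], [30, 72, 18], [41, 94, 26], [53, 101, 41], [85, 111, 82], [126, 139, 135], [174, 189, 195], [218, 232, 237], [227, 238, 242], [226, 238, 241], [225, 237, 241], [225, 236, 240], [221, 234, 239], [219, 233, 238], [221, 234, 239]]
190 [[234, 244, 247], [233, 243, 246], [232, 242, 246], [232, 242, 245], [231, 241, 245], [232, 242, 246], [231, 241, 245], [231, 241, 245], [228, 238, 242], [210, 226, 231], [190, 203, 206], [197, 207, 204], [208, 216, 212], [209, 217, 212], [198, 211, 202], [161, 192, 160], [97, 167, 83], [59, 140, 37], [38, 96, 23], [25, 62, 13], [22, 54, 13], [21, 54, 12], [21, 53, 11], [26, 62, 15], [33, 79, 19]] [[23, 57, 14], [23, 57, 13], [26, 61, 15], [31, 79, 18], [52, 123, 31], [75, 161, 52], [105, 166, 96], [154, 176, 160], [180, 194, 195], [199, 215, 221], [222, 235, 239], [230, 240, 244], [231, 241, 245], [232, 242, 246], [233, 242, 246], [232, 242, 246], [231, 241, 245], [230, 241, 244], [229, 240, 244], [229, 240, 244]]
```

```bash
python3 - <<'E'
from meas import *
c=wp("w7")
for r,pl,tl,tr,pr in ((150,192.0,198.2,360.6,363),(190,194.3,200.8,358,361)):
    a=loc(onz(c,[[pl,r],[pr,r]],.08))[:,1]; b=loc(onz(c,[[tl,r],[tr,r]],.125))[:,1]
    print(a,a.mean(),b,b.mean())
E
```

```text
[-121.91973369  119.35344413] -1.2831447778346856 [-102.95581316  105.52061805] 1.2824024448772704
[-122.28955922  120.07358471] -1.1079872589497342 [-102.65503297  105.29011591] 1.3175414697294983
```

apply_moves:
  increments:
    - {"grip":0,"linear":[-12,35,-10],"turn":[0,0,0]}
    - {"grip":0,"linear":[-25,70,-25],"turn":[0,0,0]}
    - {"grip":0,"linear":[-38,105,-50],"turn":[0,0,0]}
    - {"grip":0,"linear":[-47,129,-85],"turn":[0,0,0]}
    - {"grip":0,"linear":[-47,129,-130],"turn":[0,0,0]}
    - {"grip":0,"linear":[-47,129,-175],"turn":[0,0,0]}
    - {"grip":0,"linear":[-47,129,-220],"turn":[0,0,0]}
    - {"grip":0,"linear":[-47,129,-260],"turn":[0,0,0]}
    - {"grip":0,"linear":[-47,129,-280],"turn":[0,0,0]}
    - {"grip":0,"linear":[-47,129,-280],"turn":[0,0,0]}

```text
time: 12.05
tool_pos: [0.6034, 0.0483, 0.1369]
tool_rot: [-3.134, -0.002, 1.786]
contact_force: [-0.3, 0.1, 0.4]
opening: 0.0005
```

```bash
python3 st.py; python3 look.py w8
```

```text
12.05 [0.6034 0.0483 0.1369] [-3.1344e+00 -2.0000e-03  1.7859e+00] [-0.28  0.13  0.37] [ 0.    0.01 -0.04] [[ -1.  137.2]]
12.05 [0.60335188 0.04828338 0.13693394] [-3.13435810e+00 -1.96664779e-03  1.78594018e+00] [-0.27747033  0.13357609  0.36741619]
```

View pics/w8.png

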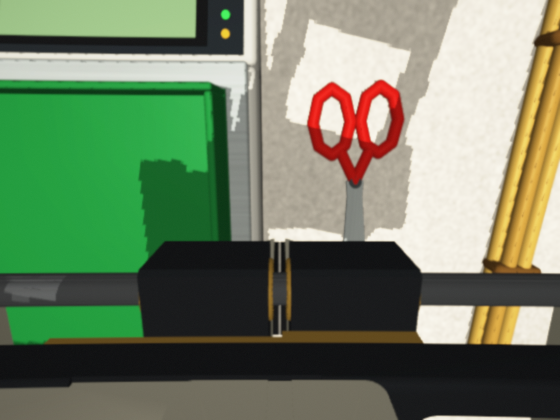

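apply_moves:
  increments:
    - {"grip":0,"linear":[0,0,-25],"turn":[0,0,0]}
    - {"grip":0,"linear":[0,0,-45],"turn":[0,0,0]}
    - {"grip":0,"linear":[0,0,-45],"turn":[0,0,0]}
    - {"grip":0,"linear":[0,0,-45],"turn":[0,0,0]}

```text
time: 12.5
tool_pos: [0.6071, 0.0483, 0.0972]
tool_rot: [3.139, 0.001, 1.786]
contact_force: [-0.9, -0.3, 0.9]
opening: 0.0006
```

apply_moves:
  increments:
    - {"grip":0,"linear":[1,-4,0],"turn":[0,0,0]}
    - {"grip":0,"linear":[2,-7,0],"turn":[0,0,0]}
    - {"grip":0,"linear":[2,-10,0],"turn":[0,0,0]}
    - {"grip":0,"linear":[2,-10,0],"turn":[0,0,0]}

```text
time: 12.9
tool_pos: [0.6085, 0.0379, 0.0958]
tool_rot: [3.141, 0.0, 1.786]
contact_force: [0.3, 0.6, -0.4]
opening: 0.0006
```

```bash
python3 st.py; python3 look.py w9;  python3 - <<'E'
from h import *
im=read_camera("side")[:,:,::-1]; cv2.imwrite("pics/side9.png",cv2.resize(im[120:370,180:420],None,fx=2.4,fy=2.4,interpolation=cv2.INTER_CUBIC))
E
```

```text
12.9 [0.6085 0.0379 0.0958] [3.1409e+00 2.0000e-04 1.7857e+00] [ 0.28  0.6  -0.44] [ 0.04 -0.02  0.03] [[  1.8 126. ]]
12.9 [0.60853954 0.03787121 0.09578373] [3.14088243e+00 2.13434368e-04 1.78567085e+00] [ 0.28246525  0.60061175 -0.44447871]
```

View pics/w9.png

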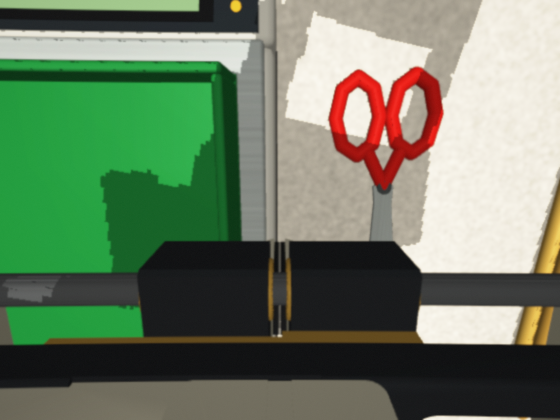

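View pics/side9.png

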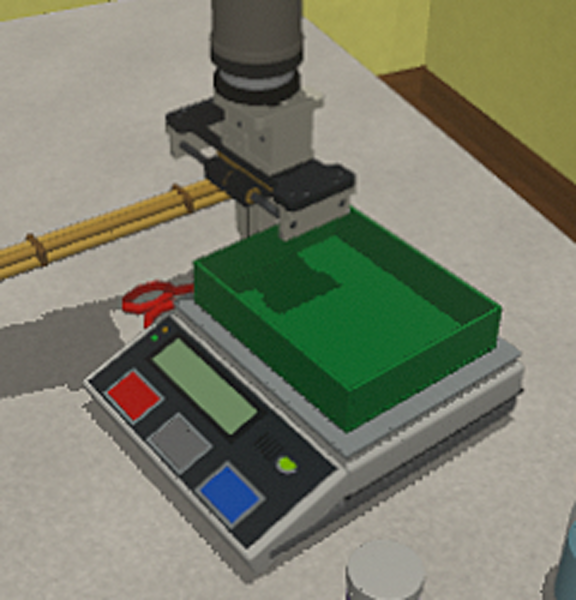

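apply_moves:
  increments:
    - {"grip":0,"linear":[0.3,-1.5,0],"turn":[0,0,0]}
    - {"grip":0,"linear":[0.6,-3,0],"turn":[0,0,0]}

```text
time: 13.2
tool_pos: [0.6088, 0.0356, 0.0953]
tool_rot: [-3.141, -0.0, 1.786]
contact_force: [-0.8, 1.5, 0.6]
opening: 0.0002
```

apply_moves:
  increments:
    - {"grip":0,"linear":[0.2,-1.0,0],"turn":[0,0,0]}
    - {"grip":0,"linear":[0.4,-2,0],"turn":[0,0,0]}

```text
time: 13.4
tool_pos: [0.6092, 0.0337, 0.0953]
tool_rot: [-3.141, -0.0, 1.786]
contact_force: [-0.7, 1.0, -0.1]
opening: 0.0003
```

apply_moves:
  increments:
    - {"grip":0,"linear":[0.2,-1.0,0],"turn":[0,0,0]}
    - {"grip":0,"linear":[0.4,-2,0],"turn":[0,0,0]}

```text
time: 13.6
tool_pos: [0.6097, 0.0315, 0.0953]
tool_rot: [-3.142, -0.0, 1.786]
contact_force: [-0.4, 1.9, -0.4]
opening: 0.0003
```

```bash
python3 st.py
```

```text
13.6 [0.6097 0.0315 0.0953] [-3.1415e+00 -2.0000e-04  1.7864e+00] [-0.43  1.86 -0.44] [ 0.26  0.06 -0.05] [[  1.6 119.5]]
```

```bash
python3 look.py w10;  python3 - <<'E'
from meas import *
for n in ("w8","w9","w10"):
    c=wp(n); im=cv2.imread(f"pics/{n}.png").astype(int)
    for r in (130,200):
        row=im[r]; 
        # tray outer right edge: last col where green dominates
        g=row[:,1]-np.maximum(row[:,0],row[:,2]); col=np.where(g[:300]>12)[0].max()
        a=loc(onz(c,[[col+.5,r]],.125))[0]
        print(n,r,col,a, row[col-2:col+6].tolist())
E
```

```text
13.6 [0.609652   0.03151079 0.09526747] [-3.14150735e+00 -2.06667375e-04  1.78641151e+00] [-0.43336497  1.85577324 -0.43544288]
w8 130 227 [-61.78581076 112.43454856] [[29, 62, 20], [51, 77, 45], [92, 107, 91], [123, 130, 124], [135, 140, 136], [147, 152, 149], [168, 174, 170], [185, 192, 187]]
w8 200 229 [-27.43770976 112.16107054] [[24, 57, 16], [34, 64, 26], [67, 88, 64], [104, 117, 105], [126, 133, 128], [130, 137, 133], [131, 138, 134], [131, 137, 134]]
w9 130 238 [-60.71782716 111.11152847] [[25, 60, 16], [42, 70, 36], [83, 96, 82], [119, 127, 122], [131, 136, 133], [130, 136, 133], [130, 135, 132], [130, 135, 132]]
w9 200 240 [-34.66966427 111.08347551] [[25, 58, 16], [40, 69, 35], [82, 98, 81], [122, 129, 123], [133, 139, 135], [133, 139, 135], [133, 139, 135], [132, 138, 134]]
w10 130 242 [-60.97169958 106.09411827] [[28, 64, 18], [48, 79, 42], [88, 103, 86], [120, 128, 121], [129, 135, 131], [128, 135, 131], [129, 136, 132], [129, 136, 132]]
w10 200 244 [-35.02183321 106.16581345] [[29, 61, 19], [48, 75, 42], [90, 105, 88], [125, 134, 127], [134, 140, 136], [135, 141, 137], [135, 141, 137], [135, 140, 137]]
```

```bash
python3 - <<'E'
from meas import *
for n,r,col in (("w8",200,229.5),("w9",130,238.3),("w9",200,240.3),("w10",130,242.3),("w10",200,244.3)):
    c=wp(n); print(n,r,loc(onz(c,[[col,r]],.08))[0])
# pan left edge
for n in ("w8","w9","w10"):
    im=cv2.imread(f"pics/{n}.png"); print(n,im[130,240:275].max(1).tolist())
E
```

```text
w8 200 [-16.73087681 105.706616  ]
w9 130 [-58.69468575 105.91107897]
w9 200 [-23.58321237 105.8679672 ]
w10 130 [-58.98196549 101.4173053 ]
w10 200 [-23.97061286 101.50876805]
w8 [137, 137, 137, 136, 136, 133, 124, 112, 115, 143, 165, 166, 163, 158, 154, 146, 135, 120, 105, 93, 80, 105, 154, 178, 182, 182, 180, 177, 176, 177, 177, 178, 179, 180, 178]
w9 [136, 136, 135, 135, 136, 136, 135, 135, 135, 135, 135, 136, 135, 136, 135, 135, 136, 136, 136, 135, 134, 129, 118, 106, 111, 138, 162, 165, 162, 158, 155, 150, 143, 129, 115]
w10 [64, 79, 103, 128, 135, 135, 136, 136, 135, 135, 134, 136, 136, 136, 136, 135, 135, 136, 135, 135, 135, 135, 135, 136, 135, 135, 135, 136, 136, 135, 136, 136, 135, 134, 129]
```

```bash
python3 - <<'E'
from meas import *
for n,t,p in (("w9",238.3,262),("w10",242.3,275)):
    c=wp(n); print(n,loc(onz(c,[[t,130],[p,130]],.08)))
im=cv2.imread("pics/w10.png"); print(im[130,265:290].max(1).tolist())
im=cv2.imread("pics/w9.png"); print(im[130,255:270].max(1).tolist())
E
```

```text
w9 [[-58.69468575 105.91107897]
 [-58.71099802 117.45433629]]
w10 [[-58.98196549 101.4173053 ]
 [-59.01106115 117.30491446]]
[135, 135, 136, 136, 135, 136, 136, 135, 134, 129, 119, 110, 118, 146, 163, 163, 159, 156, 152, 145, 131, 116, 124, 161, 178]
[135, 136, 136, 136, 135, 134, 129, 118, 106, 111, 138, 162, 165, 162, 158]
```

apply_moves:
  increments:
    - {"grip":0,"linear":[-1.5,7,0],"turn":[0,0,0]}
    - {"grip":0,"linear":[-3,14,0],"turn":[0,0,0]}
    - {"grip":0,"linear":[-3,14,40],"turn":[0,0,0]}
    - {"grip":0,"linear":[-3,14,85],"turn":[0,0,0]}
    - {"grip":0,"linear":[0,10,130],"turn":[0,0,0]}
    - {"grip":0,"linear":[5,0,175],"turn":[0,0,0]}
    - {"grip":0,"linear":[15,-25,215],"turn":[0,0,0]}
    - {"grip":0,"linear":[25,-50,255],"turn":[0,0,0]}
    - {"grip":0,"linear":[35,-80,290],"turn":[0,0,0]}
    - {"grip":0,"linear":[43,-105,320],"turn":[0,0,0]}

```text
time: 14.65
tool_pos: [0.6527, -0.0742, 0.4178]
tool_rot: [3.14, 0.001, 1.786]
contact_force: [1.6, 0.9, -0.1]
opening: 0.0006
```

apply_moves:
  increments:
    - {"grip":0,"linear":[0,-7,4],"turn":[0,0,0]}
    - {"grip":0,"linear":[0,-7,4],"turn":[0,0,0]}
    - {"grip":0,"linear":[0,-7,4],"turn":[0,0,0]}
    - {"grip":0,"linear":[0,-7,4],"turn":[0,0,0]}

```text
time: 15.05
tool_pos: [0.6523, -0.0791, 0.4178]
tool_rot: [-3.139, -0.002, 1.788]
contact_force: [0.2, 0.6, -0.1]
opening: 0.0004
```

```bash
python3 look.py w11; python3 meas.py w11; python3 -c "
import cv2
i=cv2.imread('pics/w11.png'); cv2.imwrite('pics/w11z.png',cv2.resize(i[40:250,170:400],None,fx=2.8,fy=2.8,interpolation=cv2.INTER_CUBIC))
for r in (150,190): print(i[r,188:206].tolist(), i[r,350:370].tolist())"
```

```text
15.05 [ 0.65226807 -0.07906456  0.41784736] [-3.13898376e+00 -1.65296538e-03  1.78781702e+00] [ 0.2439819   0.55980018 -0.12504009]
minrect ((1.0769729614257812, -3.3544540405273438), (167.99783325195312, 208.08126831054688), 0.06651999801397324)
f at -82.37 slope -0.0029 129
b at 83.72 slope -0.0019 111
r at -106.77 slope 0.0003 93
l at 99.67 slope -0.0026 93
[[231, 242, 245], [230, 240, 244], [214, 229, 233], [184, 203, 199], [143, 186, 146], [93, 169, 78], [62, 147, 39], [43, 107, 24], [27, 67, 15], [22, 55, 14], [23, 54, 14], [23, 54, 14], [24, 57, 15], [27, 65, 16], [35, 84, 21], [44, 106, 27], [59, 139, 37], [75, 168, 48]] [[23, 54, 14], [24, 55, 15], [23, 57, 13], [29, 70, 18], [39, 91, 23], [51, 100, 38], [81, 110, 77], [115, 125, 117], [124, 130, 127], [125, 131, 127], [125, 131, 128], [132, 141, 142], [173, 189, 195], [219, 233, 237], [227, 238, 242], [227, 238, 242], [226, 237, 241], [224, 236, 240], [222, 235, 239], [220, 233, 238]]
[[231, 242, 245], [232, 242, 246], [231, 241, 245], [230, 240, 244], [226, 236, 241], [203, 221, 225], [159, 183, 169], [109, 163, 102], [74, 156, 53], [53, 129, 32], [32, 79, 19], [23, 56, 13], [23, 55, 14], [21, 54, 12], [23, 54, 15], [25, 61, 16], [33, 79, 19], [44, 104, 26]] [[31, 76, 19], [49, 117, 29], [74, 159, 52], [109, 172, 96], [162, 187, 161], [195, 206, 198], [202, 211, 206], [200, 209, 205], [193, 203, 200], [186, 200, 202], [203, 220, 226], [225, 236, 241], [230, 240, 244], [232, 242, 245], [232, 242, 246], [233, 243, 246], [233, 243, 246], [232, 242, 246], [230, 241, 245], [229, 240, 244]]
```

View pics/w11z.png

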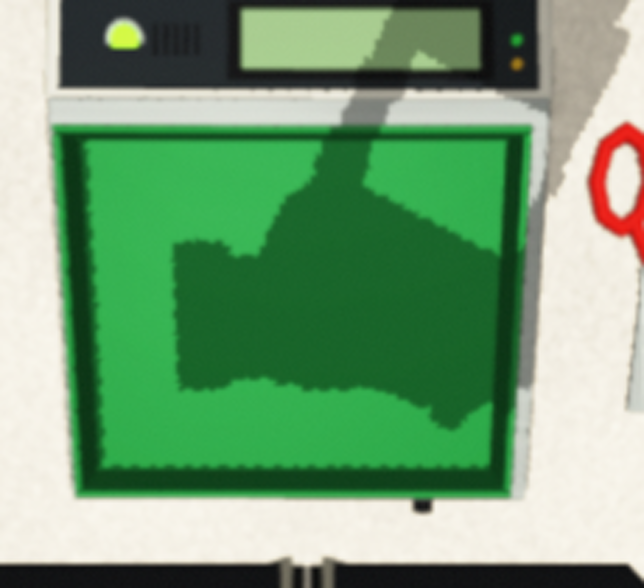

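```bash
python3 - <<'E'
from meas import *
for n,L in (("w11",((150,356.5,361.4),(190,353.6,359.4))),("w7",((150,360.6,363.2),(190,358,361.2)))):
    c=wp(n); im=cv2.imread(f"pics/{n}.png")
    for r,t,p in L: print(n,r,"tray+y",loc(onz(c,[[t,r]],.125))[0,1],"pan+y",loc(onz(c,[[p,r]],.08))[0,1])
    # console: dark panel left/right edges at row 65, z~.066
    for r in (50,60,66):
        v=im[r].max(1).astype(int); d=np.where(v[185:370]<120)[0]+185; 
        a=loc(onz(c,[[d.min()-.5,r],[d.max()+.5,r]],.064)); print(r,d.min(),d.max(),a.round(1).tolist(),a[:,1].mean())
E
```

```text
w11 150 tray+y 101.84290110014719 pan+y 118.69442836369899
w11 190 tray+y 101.1572461790474 pan+y 119.45250957314245
50 192 361 [[-131.4, -115.5], [-132.1, 113.8]] -0.8808326552185903
60 192 362 [[-118.9, -116.4], [-119.6, 116.0]] -0.1971626889312148
66 192 362 [[-111.4, -116.9], [-112.1, 116.5]] -0.1906988617495884
w7 150 tray+y 105.52043324545585 pan+y 119.63482564285525
w7 190 tray+y 105.28995697197301 pan+y 120.36357631893057
50 193 362 [[-131.9, -116.2], [-132.1, 113.7]] -1.2351315982836866
60 193 363 [[-119.5, -117.1], [-119.7, 115.9]] -0.5650518846341939
66 193 363 [[-111.9, -117.6], [-112.1, 116.4]] -0.5678753972336352
```

apply_moves:
  increments:
    - {"grip":0,"linear":[-15,26,-30],"turn":[0,0,0]}
    - {"grip":0,"linear":[-30,52,-70],"turn":[0,0,0]}
    - {"grip":0,"linear":[-30,52,-115],"turn":[0,0,0]}
    - {"grip":0,"linear":[-30,52,-160],"turn":[0,0,0]}
    - {"grip":0,"linear":[-30,52,-205],"turn":[0,0,0]}
    - {"grip":0,"linear":[-30,52,-250],"turn":[0,0,0]}
    - {"grip":0,"linear":[-30,52,-280],"turn":[0,0,0]}
    - {"grip":0,"linear":[-30,52,-305],"turn":[0,0,0]}
    - {"grip":0,"linear":[-30,52,-317],"turn":[0,0,0]}
    - {"grip":0,"linear":[-30,52,-317],"turn":[0,0,0]}

```text
time: 16.1
tool_pos: [0.6214, -0.0277, 0.1006]
tool_rot: [-3.138, -0.002, 1.787]
contact_force: [0.1, 1.1, 0.6]
opening: 0.0005
```

apply_moves:
  increments:
    - {"grip":0,"linear":[-1,4.5,0],"turn":[0,0,0]}
    - {"grip":0,"linear":[-2,9,0],"turn":[0,0,0]}
    - {"grip":0,"linear":[-2.6,12,0],"turn":[0,0,0]}
    - {"grip":0,"linear":[-2.6,12,0],"turn":[0,0,0]}
    - {"grip":0,"linear":[-2.6,12,0],"turn":[0,0,0]}

```text
time: 16.6
tool_pos: [0.6203, -0.0164, 0.1029]
tool_rot: [3.141, 0.0, 1.787]
contact_force: [-0.1, 0.1, 0.1]
opening: 0.0005
```

```bash
python3 st.py
```

```text
16.6 [ 0.6203 -0.0164  0.1029] [3.1407e+00 3.0000e-04 1.7866e+00] [-0.13  0.13  0.14] [ 0.09  0.05 -0.03] [[ 1.8 70.4]]
```

apply_moves:
  increments:
    - {"grip":0,"linear":[-0.6,3,-2],"turn":[0,0,0]}
    - {"grip":0,"linear":[-1.2,5.5,-2],"turn":[0,0,0]}
    - {"grip":0,"linear":[-1.6,7.5,-2],"turn":[0,0,0]}
    - {"grip":0,"linear":[-2,9,-2],"turn":[0,0,0]}
    - {"grip":0,"linear":[-2.2,10,-2],"turn":[0,0,0]}
    - {"grip":0,"linear":[-2.3,10.8,-2],"turn":[0,0,0]}
    - {"grip":0,"linear":[-2.3,10.8,-2],"turn":[0,0,0]}

```text
time: 17.3
tool_pos: [0.6178, -0.0057, 0.1003]
tool_rot: [-3.141, -0.0, 1.786]
contact_force: [0.2, -0.4, 0.4]
opening: 0.0006
```

```bash
python3 st.py
```

```text
17.3 [ 0.6178 -0.0057  0.1003] [-3.1415e+00 -1.0000e-04  1.7863e+00] [ 0.19 -0.43  0.45] [-0.1   0.05  0.02] [[ 1.6 81.4]]
```

```bash
python3 look.py w12;  python3 - <<'E'
from meas import *
c=wp("w12"); im=cv2.imread("pics/w12.png")
p=proj(c,np.array([[*(pm+ex*-.06+ey*y),z] for y,z in ((.1015,.125),(.119,.08))])); print(p)
r=int(round(p[0,1])); print(r,[ (i,v) for i,v in enumerate(im[r].tolist()) if p[0,0]-15<i<p[1,0]+25])
E
```

```text
17.3 [ 0.61776631 -0.00573206  0.10025198] [-3.14149673e+00 -5.67618598e-05  1.78632164e+00] [ 0.19166538 -0.43469737  0.44681459]
[[333.37228106 132.06969762]
 [354.96030907 127.45209608]]
132 [(319, [24, 59, 14]), (320, [23, 59, 14]), (321, [24, 59, 14]), (322, [23, 58, 14]), (323, [25, 60, 15]), (324, [24, 59, 13]), (325, [24, 61, 13]), (326, [30, 74, 17]), (327, [43, 105, 25]), (328, [57, 139, 34]), (329, [69, 160, 42]), (330, [77, 173, 49]), (331, [78, 176, 49]), (332, [74, 172, 45]), (333, [70, 166, 41]), (334, [65, 160, 38]), (335, [65, 152, 39]), (336, [87, 150, 74]), (337, [146, 170, 144]), (338, [195, 206, 198]), (339, [208, 217, 211]), (340, [209, 218, 212]), (341, [208, 217, 212]), (342, [209, 218, 213]), (343, [208, 216, 211]), (344, [209, 217, 212]), (345, [208, 217, 211]), (346, [209, 217, 212]), (347, [208, 217, 212]), (348, [208, 217, 211]), (349, [207, 216, 210]), (350, [193, 201, 196]), (351, [151, 158, 155]), (352, [139, 146, 143]), (353, [154, 165, 164]), (354, [185, 200, 203]), (355, [181, 195, 199]), (356, [177, 193, 198]), (357, [220, 233, 237]), (358, [229, 240, 244]), (359, [230, 240, 244]), (360, [229, 240, 244]), (361, [230, 241, 244]), (362, [230, 240, 244]), (363, [229, 240, 244]), (364, [229, 239, 243]), (365, [228, 239, 243]), (366, [228, 239, 243]), (367, [228, 238, 243]), (368, [228, 238, 243]), (369, [229, 239, 243]), (370, [229, 239, 243]), (371, [230, 240, 244]), (372, [230, 240, 245]), (373, [231, 241, 245]), (374, [231, 241, 245]), (375, [230, 241, 244]), (376, [229, 240, 244]), (377, [229, 240, 243]), (378, [228, 239, 243]), (379, [227, 238, 242])]
```

View pics/w12.png

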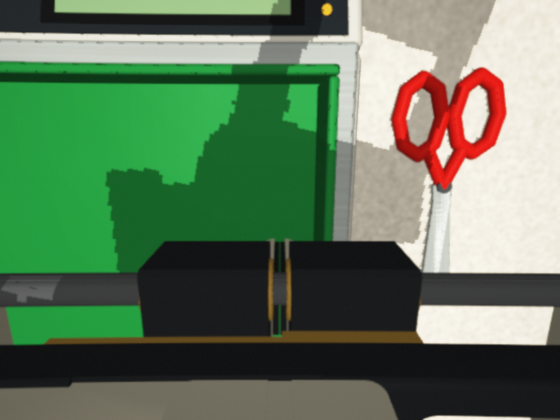

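```bash
python3 - <<'E'
from meas import *
c=wp("w12")
print(loc(onz(c,[[336.8,132]],.125)),loc(onz(c,[[350.8,132],[353,132],[357,132]],.08)))
E
```

```text
[[-60.02429961 102.78105513]] [[-57.7889885  117.0549168 ]
 [-57.78732175 118.15294771]
 [-57.78407887 120.14876931]]
```

apply_moves:
  increments:
    - {"grip":0,"linear":[1.5,-6,0],"turn":[0,0,0]}
    - {"grip":0,"linear":[3,-12,3],"turn":[0,0,0]}
    - {"grip":0,"linear":[4,-17,40],"turn":[0,0,0]}
    - {"grip":0,"linear":[4,-17,80],"turn":[0,0,0]}
    - {"grip":0,"linear":[10,-30,125],"turn":[0,0,0]}
    - {"grip":0,"linear":[15,-45,170],"turn":[0,0,0]}
    - {"grip":0,"linear":[20,-60,215],"turn":[0,0,0]}
    - {"grip":0,"linear":[27,-70,255],"turn":[0,0,0]}
    - {"grip":0,"linear":[33,-77,290],"turn":[0,0,0]}
    - {"grip":0,"linear":[35,-80,318],"turn":[0,0,0]}

```text
time: 18.35
tool_pos: [0.6528, -0.0871, 0.4211]
tool_rot: [3.139, 0.001, 1.785]
contact_force: [0.3, -0.6, 0.1]
opening: 0.0005
```

apply_moves:
  increments:
    - {"grip":0,"linear":[0,0,0],"turn":[0,0,0]}
    - {"grip":0,"linear":[0,0,0],"turn":[0,0,0]}
    - {"grip":0,"linear":[0,0,0],"turn":[0,0,0]}

```text
time: 18.65
tool_pos: [0.6525, -0.0858, 0.4167]
tool_rot: [-3.139, -0.001, 1.786]
contact_force: [-0.4, -0.5, -0.1]
opening: 0.0001
```

```bash
python3 look.py w13; python3 meas.py w13; python3 -c "
import cv2
i=cv2.imread('pics/w13.png'); cv2.imwrite('pics/w13z.png',cv2.resize(i[40:250,170:400],None,fx=2.8,fy=2.8,interpolation=cv2.INTER_CUBIC))"
```

```text
18.65 [ 0.65247728 -0.08577337  0.41673853] [-3.13907534e+00 -1.41015798e-03  1.78622060e+00] [-0.41513099 -0.5437476  -0.13028023]
minrect ((1.0123977661132812, -1.6814422607421875), (208.02110290527344, 167.82225036621094), 89.95465087890625)
f at -82.19 slope -0.0038 129
b at 83.59 slope -0.0003 110
r at -104.81 slope 0.0036 92
l at 101.4 slope -0.0024 92
```

View pics/w13z.png

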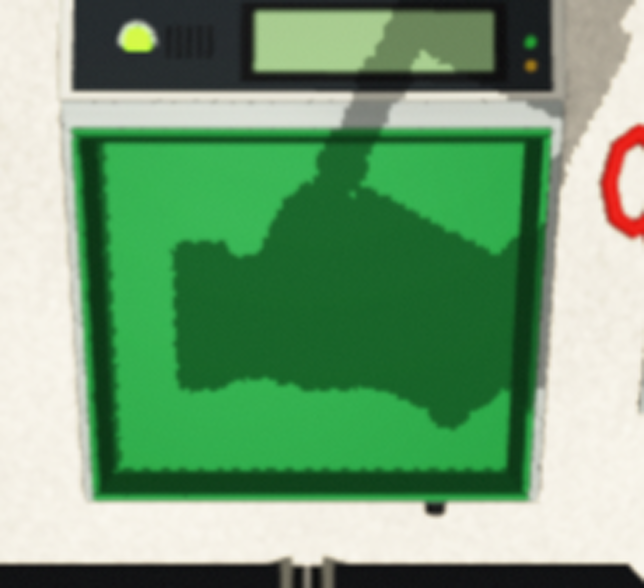

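apply_moves:
  increments:
    - {"grip":0,"linear":[-35,-20,-10],"turn":[0,0,0]}
    - {"grip":0,"linear":[-70,-41,-20],"turn":[0.14,-0.65,0]}
    - {"grip":0,"linear":[-105,-61,-40],"turn":[0.28,-1.3,0]}
    - {"grip":0,"linear":[-140,-82,-65],"turn":[0.42,-1.95,0]}
    - {"grip":0,"linear":[-175,-102,-95],"turn":[0.57,-2.6,0]}
    - {"grip":0,"linear":[-187,-109,-135],"turn":[0.71,-3.26,0]}
    - {"grip":0,"linear":[-187,-109,-175],"turn":[0.71,-3.26,0]}
    - {"grip":0,"linear":[-187,-109,-215],"turn":[0.71,-3.26,0]}
    - {"grip":0,"linear":[-187,-109,-255],"turn":[0.71,-3.26,0]}
    - {"grip":0,"linear":[-187,-109,-285],"turn":[0.71,-3.26,0]}

```text
time: 19.7
tool_pos: [0.4639, -0.1934, 0.1305]
tool_rot: [2.795, -0.002, 1.786]
contact_force: [0.3, -0.0, -0.6]
opening: 0.0003
```

apply_moves:
  increments:
    - {"grip":0,"linear":[0,0,0],"turn":[0,0,0]}
    - {"grip":0,"linear":[0,0,0],"turn":[0,0,0]}
    - {"grip":0,"linear":[0,0,0],"turn":[0,0,0]}

```text
time: 20.0
tool_pos: [0.4665, -0.1952, 0.1349]
tool_rot: [2.791, 0.002, 1.786]
contact_force: [0.4, 0.1, 0.6]
opening: 0.0003
```

```bash
python3 look.py w14; python3 - <<'E'
from meas import *
s=observe(); print(s["qpos"]); R=Ro.from_euler('xyz',s["tool_rot"]).as_matrix()
print("tool z",R[:,2],"want",[.342*ex[0],.342*ex[1],-.94], "tool x",R[:,0],"ey",ey)
n=np.array([-.342*ex[0],-.342*ex[1],.9397])
# console plane through point x'=-100,z=.068 ; key face plane +2.5mm
P0=np.r_[pm-.1*ex,.068]+n*.0025
for nm in ("w1","w3","wrist5","w14"):
    im=cv2.imread(f"pics/{nm}.png"); c=wp(nm)
    h=cv2.cvtColor(im,cv2.COLOR_BGR2HSV); H=h[...,0].astype(int)
    f=proj(c,[[.479,-.192,.0435]])[0]
    m=(abs(H-110)<12)&(h[...,1]>140); yy,xx=np.mgrid[:420,:560]; m&=(abs(xx-f[0])<60)&(abs(yy-f[1])<60)
    ct,r=quad(m); b=cv2.boxPoints(r); o,d=rays(c,b); t=((P0-o)@n)/(d@n); Q=o+d*t[:,None]
    print(nm,r,Q.mean(0).round(4),loc(Q.mean(0)[None]).round(1))
E
```

```text
20.0 [ 0.4665393 -0.1952382  0.1349277] [2.79052167e+00 2.46639180e-03 1.78641252e+00] [0.37909655 0.09692174 0.58073845]
[-0.72766138  0.29325617  1.95352066  0.42963561  0.72758084 -2.81389343]
tool z [ 0.33679425  0.07099677 -0.93889781] want [np.float64(0.33419872456411553), np.float64(0.07263065812532925), -0.94] tool x [-0.21395997  0.97683817 -0.00288438] ey [-0.21237035  0.97718925]
w1 ((230.5, 76.0), (20.0, 31.0), 90.0) [ 0.4791 -0.192   0.0439] [[-173.5  -71.2]]
w3 ((191.5, 190.0), (34.0, 53.0), 90.0) [ 0.4788 -0.1923  0.0438] [[-173.8  -71.4]]
wrist5 ((159.5, 161.5), (47.0, 73.0), 90.0) [ 0.4785 -0.1923  0.0437] [[-174.1  -71.4]]
w14 ((280.0, 181.5), (39.0, 58.0), 90.0) [ 0.4778 -0.1925  0.0434] [[-174.9  -71.4]]
```

View pics/w14.png

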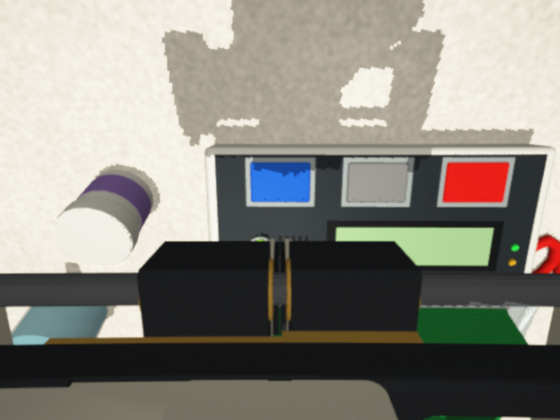

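apply_moves:
  increments:
    - {"grip":0,"linear":[3,1,-30],"turn":[0,0,0]}
    - {"grip":0,"linear":[6,1.6,-60],"turn":[0,0,0]}
    - {"grip":0,"linear":[8,2,-75],"turn":[0,0,0]}
    - {"grip":0,"linear":[8.6,2.2,-82],"turn":[0,0,0]}
    - {"grip":0,"linear":[8.6,2.2,-82],"turn":[0,0,0]}
    - {"grip":0,"linear":[8.6,2.2,-82],"turn":[0,0,0]}

```text
time: 20.65
tool_pos: [0.4751, -0.193, 0.0525]
tool_rot: [2.791, 0.002, 1.786]
contact_force: [-0.8, -0.4, 0.1]
opening: 0.0006
```

```bash
cat > k.py <<'E'
from meas import *
n=np.array([-.342*ex[0],-.342*ex[1],.9397]); F=np.array([.4784,-.1923,.0436])
s=observe(); d=s["tool_pos"]-F; up=np.r_[ex*.94,.342]
print(s["time"],"gap %.2f up %.2f row %.2f mm"%tuple(1000*np.array([d@n,d@up,d[:2]@ey])),"force n %.2f"%(s["contact_force"]@n),s["contact_force"].round(2),s["torque"].round(2))
E
python3 k.py
```

```text
20.65 gap 9.53 up -0.18 row 0.00 mm force n 0.43 [-0.8  -0.4   0.15] [-0.01  0.23 -0.02]
```

apply_moves:
  increments:
    - {"grip":0,"linear":[0.7,0.1,-1.9],"turn":[0,0,0]}
    - {"grip":0,"linear":[1.3,0.3,-3.8],"turn":[0,0,0]}
    - {"grip":0,"linear":[2.0,0.4,-5.6],"turn":[0,0,0]}
    - {"grip":0,"linear":[2.3,0.5,-6.6],"turn":[0,0,0]}
    - {"grip":0,"linear":[2.3,0.5,-6.6],"turn":[0,0,0]}

```text
time: 21.15
tool_pos: [0.4767, -0.1919, 0.0446]
tool_rot: [2.792, 0.0, 1.786]
contact_force: [-0.3, -0.7, 0.5]
opening: 0.0004
```

```bash
python3 k.py
```

```text
21.15 gap 1.48 up -1.20 row 0.74 mm force n 0.67 [-0.34 -0.7   0.54] [-0.05  0.24 -0.  ]
```

Next, single small steps of about 0.7 mm, checking the force each time.

apply_moves:
  increments:
    - {"grip":0,"linear":[0.3,0.1,-0.9],"turn":[0,0,0]}
    - {"grip":0,"linear":[0.3,0.1,-0.9],"turn":[0,0,0]}

```text
time: 21.35
tool_pos: [0.477, -0.1919, 0.0437]
tool_rot: [2.792, 0.0, 1.786]
contact_force: [-0.1, 0.2, 0.0]
opening: 0.0006
```

```bash
python3 k.py
```

```text
21.35 gap 0.57 up -1.19 row 0.70 mm force n 0.07 [-0.13  0.18  0.04] [0.02 0.19 0.04]
```

apply_moves:
  increments:
    - {"grip":0,"linear":[0.2,0,-0.6],"turn":[0,0,0]}
    - {"grip":0,"linear":[0.2,0,-0.6],"turn":[0,0,0]}

```text
time: 21.55
tool_pos: [0.4772, -0.1919, 0.0432]
tool_rot: [2.792, 0.0, 1.786]
contact_force: [-0.4, 0.9, 0.5]
opening: 0.0006
```

```bash
python3 k.py
```

```text
21.55 gap 0.03 up -1.18 row 0.63 mm force n 0.50 [-0.39  0.94  0.47] [-0.02  0.25 -0.01]
```

apply_moves:
  increments:
    - {"grip":0,"linear":[0.2,0,-0.6],"turn":[0,0,0]}
    - {"grip":0,"linear":[0.2,0,-0.6],"turn":[0,0,0]}

```text
time: 21.75
tool_pos: [0.4774, -0.1919, 0.0427]
tool_rot: [2.792, 0.0, 1.786]
contact_force: [-1.9, -0.6, 3.3]
opening: 0.0006
```

```bash
python3 k.py
```

```text
21.75 gap -0.52 up -1.16 row 0.62 mm force n 3.77 [-1.9  -0.55  3.29] [0.08 0.28 0.08]
```

apply_moves:
  increments:
    - {"grip":0,"linear":[0.2,0,-0.5],"turn":[0,0,0]}
    - {"grip":0,"linear":[0.2,0,-0.5],"turn":[0,0,0]}

```text
time: 21.95
tool_pos: [0.4776, -0.1919, 0.0423]
tool_rot: [2.792, 0.0, 1.786]
contact_force: [-3.2, 1.0, 5.4]
opening: 0.0007
```

```bash
python3 k.py
```

```text
21.95 gap -1.01 up -1.15 row 0.58 mm force n 6.06 [-3.16  1.01  5.4 ] [0.14 0.36 0.04]
```

apply_moves:
  increments:
    - {"grip":0,"linear":[0.2,0,-0.5],"turn":[0,0,0]}
    - {"grip":0,"linear":[0.3,0,-0.8],"turn":[0,0,0]}

```text
time: 22.15
tool_pos: [0.4778, -0.1918, 0.0416]
tool_rot: [2.792, 0.0, 1.786]
contact_force: [-6.0, 1.2, 11.4]
opening: 0.0004
```

```bash
python3 k.py
```

```text
22.15 gap -1.71 up -1.13 row 0.61 mm force n 12.66 [-6.02  1.25 11.42] [0.26 0.57 0.08]
```

apply_moves:
  increments:
    - {"grip":0,"linear":[0,0,0],"turn":[0,0,0]}
    - {"grip":0,"linear":[0,0,0],"turn":[0,0,0]}
    - {"grip":0,"linear":[0,0,0],"turn":[0,0,0]}
    - {"grip":0,"linear":[0,0,0],"turn":[0,0,0]}
    - {"grip":0,"linear":[0,0,0],"turn":[0,0,0]}
    - {"grip":0,"linear":[0,0,0],"turn":[0,0,0]}
    - {"grip":0,"linear":[0,0,0],"turn":[0,0,0]}
    - {"grip":0,"linear":[0,0,0],"turn":[0,0,0]}

```text
time: 22.95
tool_pos: [0.4778, -0.1918, 0.0417]
tool_rot: [2.792, 0.0, 1.786]
contact_force: [-4.3, 1.2, 8.1]
opening: 0.0003
```

apply_moves:
  increments:
    - {"grip":0,"linear":[0,0,0],"turn":[0,0,0]}
    - {"grip":0,"linear":[0,0,0],"turn":[0,0,0]}
    - {"grip":0,"linear":[0,0,0],"turn":[0,0,0]}
    - {"grip":0,"linear":[0,0,0],"turn":[0,0,0]}
    - {"grip":0,"linear":[0,0,0],"turn":[0,0,0]}

```text
time: 23.45
tool_pos: [0.4778, -0.1918, 0.0416]
tool_rot: [2.792, 0.0, 1.786]
contact_force: [-4.3, 1.6, 7.9]
opening: 0.0003
```

apply_moves:
  increments:
    - {"grip":0,"linear":[-0.7,-0.1,1.9],"turn":[0,0,0]}
    - {"grip":0,"linear":[-2.3,-0.5,6.6],"turn":[0,0,0]}
    - {"grip":0,"linear":[-5,-1.1,14],"turn":[0,0,0]}
    - {"grip":0,"linear":[-10,-2.2,28],"turn":[0,0,0]}
    - {"grip":0,"linear":[-18,-4,60],"turn":[0,0,0]}
    - {"grip":0,"linear":[-30,-6,100],"turn":[0,0,0]}
    - {"grip":0,"linear":[-30,-6,145],"turn":[0,0,0]}
    - {"grip":0,"linear":[-30,-6,190],"turn":[0,0,0]}
    - {"grip":0,"linear":[-30,-6,230],"turn":[0,0,0]}
    - {"grip":0,"linear":[-30,-6,260],"turn":[0,0,0]}

```text
time: 24.45
tool_pos: [0.4477, -0.1982, 0.3047]
tool_rot: [2.791, 0.004, 1.785]
contact_force: [0.5, -0.7, -0.3]
opening: 0.0006
```

```bash
python3 look.py w15; python3 - <<'E'
from h import *
for n in ("side","top"):
    im=read_camera(n)[:,:,::-1]; cv2.imwrite(f"pics/{n}15.png",im)
E
```

```text
24.45 [ 0.44765602 -0.19823115  0.30471315] [2.79070026 0.00367595 1.78549398] [ 0.47545396 -0.69360265 -0.33745941]
```

View pics/w15.png

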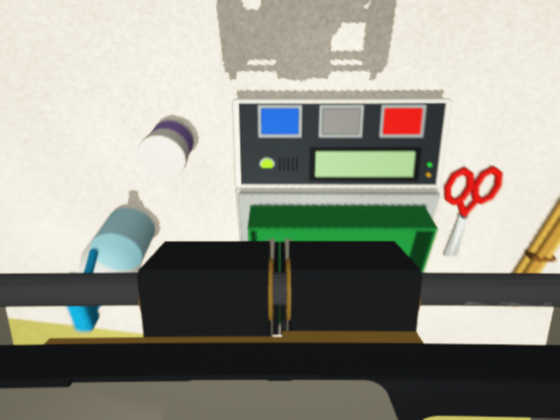

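View pics/side15.png

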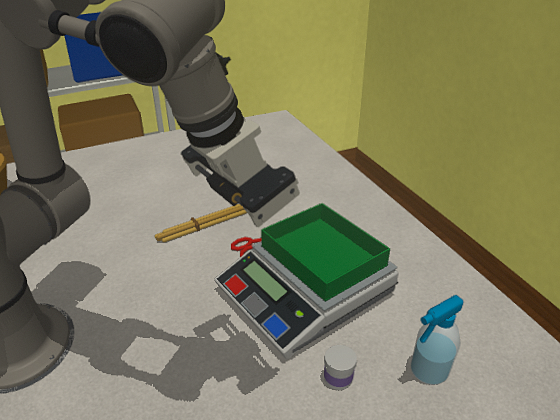

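View pics/top15.png

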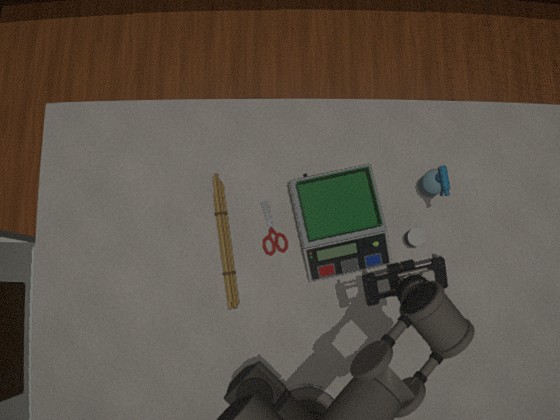

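The tray looks square and centred in the top and side views. The tub at (415,238), sprayer, scissors and canes are where they were in the first picture, and the arm is clear.

```bash
python3 - <<'E'
from cell import *
print(hand_in())
E
```

```text
the job is handed in; nothing more can be done
None
```

The tray is back in the middle of the pan, the tare key has been pressed, held and released, and the job was handed in at about 24.5 s of the 64 s allowed.

- **Tray:** I slid it about 57 mm back with both open fingertips on its front wall, without lifting it. Two small sideways pushes followed, because the first one overshot by about 2.5 mm. My last close measurement put it about 1 mm from the middle in x and y, and within about 0.004 rad of square. The separate looks at the pan's edges disagreed by 1 to 2 mm, so the true position is only known to about that.
- **Tare key:** I pressed it squarely with the closed fingertips after leaving the tray alone. The force rose through the give to a peak of about 12.7 N, then read about 9 N while held, against about 6.5 N for the give. It was held for about 1.3 s and released.
- **Surroundings:** The red and grey keys were not touched. In the last side and top pictures the tub, sprayer, scissors and canes had not moved, and the arm was clear of everything.

One early pair of move calls was refused for missing the turn value, and nothing moved. I had no reading of the key's own travel, so I judged the press from the force and fingertip position.

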